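# Fit the bench pin and hold the handpiece ready over it

## Task

Get the jeweller's bench ready for grinding: push the tang of the wooden bench pin into the slot in the front of the little bench until its shoulders are right up against the wood, and let go of it. Then draw the cordless handpiece out of its charging stand, turn it level and bring the tip of its bur about 30 mm above the V-notch of the pin, and finish still holding it there, clear of everything else and still. Leave the other things where they are.

Things in the scene. Friction and masses are not known exactly. Their poses are not given: they have to be found in the camera images.
- bench: small bench-top jeweller's bench, fixed: wooden board 240 (x) by 360 (y) by 45 mm thick, top 105 mm above the table, on two side panels with a drawer between. Origin: centre of its footprint, on the table. x points into the bench, away from the robot; its front face, facing the robot, lies at x = -120 mm.
- slot (a point): centre of the mouth of the slot (mortise) in the bench's front face, 82.5 mm above the table; axes as the bench's (x points straight into the slot). The slot is 43 mm wide (y), 20 mm high (72.5 to 92.5 mm above the table) and 55 mm deep; a flush steel anvil plate 63 mm wide in the bench top lies right above it, at the middle of the front edge.
- pin: bench pin: loose flat hardwood 18 mm thick, 0.11 kg, flat on the table left or right of the bench. Working part x = -40 to 40 mm, 54 mm wide (y), V-notch in its -x end (22 mm wide, 30 deep); tang x = 40 to 85 mm, 40 mm wide, last 12 mm eased 3 mm all round. Origin: underside, middle of the working part; x along it to the tang, z up. Both faces alike.
- pin_shoulder (a point): point of the pin midway between its two shoulders (where the working part steps down to the tang), at half thickness: 40 mm from the pin's origin along x, 9 mm above its underside. Fully home, it lies at the slot's mouth; pushed in, the pin sags by about 4 degrees.
- pin_notch (a point): point in the middle of the pin's V-notch, at half thickness (9 mm below the upper face): 27 mm from the pin's origin along -x.
- stand: black charging stand, fixed, on the other side of the bench from the pin: foot 110 (x) by 88 by 14 mm and a round socket, 35 mm across outside, 26 mm inside, 42 mm deep, leaning 45 degrees from upright towards the stand's +x (roughly away from the robot). Origin: on the table, 5 mm to -x of the foot's centre; z up.
- socket (a point): centre of the mouth of the stand's socket, 65 mm above the table.
- handpiece: cordless handpiece, loose, 0.17 kg, 184 mm long: round barrel 24 mm across to 102 mm (black rubber sleeve from 55 mm), then a tapering nose, chuck, thin shank and ball bur. Origin: centre of the tail end, in the socket; z along its axis, tail to bur. Leans as the socket, up to 3 degrees lower; lowest 42 mm in the socket; pulls out freely along its axis. Centre of mass 80 mm from the tail.
- grip_sleeve (a point): point on the handpiece's axis 85 mm from the tail, in the rubber sleeve: where to grip it (24 mm across).
- bur_tip (a point): the tip of the bur, on the handpiece's axis 183.7 mm from the tail.
- tub: bystander: white tub with a blue lid, 98 mm across, 128 mm high; origin under its centre.
- steel_block: bystander: flat steel bench block 65 by 65 by 19 mm lying on top of the bench; origin under its centre.
- bur_block: bystander: dark wooden block 45 by 80 by 32 mm with burs standing in it, 65 mm high in all, on top of the bench; origin under its centre.
- bench_brush: bystander: wooden bench brush 200 mm long lying on the table; origin under its middle.
Mind the look-alikes: they are no part of the job. What is shaped like the pin but purple or turquoise is not meant.

How it is judged:
By the outcome, as a careful person would: the job done as asked, in the order asked, and still so for the second after the job is handed in, while the arm keeps its last pose, push and grip.
It also fails if it takes over 58 s, if anything falls off the work surface, if the arm or the gripper's body presses on something with over 40 N, if the wrist force passes 120 N, or if a joint passes its speed limit or range.

## Robot

A 6-joint arm with a two-finger parallel gripper is mounted at the origin on the work surface. World frame = base frame: x ahead of the robot, y to its left, z up, the work surface at z = 0. Lengths are in m, angles in rad, forces in N, time in s.
With the tool pointing down it reaches from about 0.35 to 0.85 m from the base axis. Payload 8.1 kg.
Tool frame: the origin (TCP) lies midway between the tips of the shut fingers; the grasp point (between the pads) lies 19 mm behind it (robot.grip_point_offset is the distance from the TCP to the grasp point, in m); z points along the fingers, y is the line along which they close (so a half turn about z gives the same grasp; the last joint's range is limited). The gripper opens to 93 mm and grips with 3 to 60 N. Pads are 15 mm wide; open, the fingers measure 128 mm over their backs; the gripper's body (75 mm by 188 mm) begins 65 mm behind the grasp point.
Start: joints at [1.206, 0.13, 1.488, -0, 1.523, -0.085], TCP at [0.166, 0.577, 0.219] pointing down, gripper open.
Joint ranges: [-2.96, 2.96], [-0.89, 2.26], [0.02, 2.5], [-1.34, 4.48], [0, 2.73], [-2.66, 2.66]. Speed limits (rad/s): [2.39, 2.39, 2.79, 3.14, 3.14, 3.14].

## Interface

Orientations are given as a rotation vector (axis times angle).
In Python, from plant import robot, read_camera, job gives the robot as it stands.
- The arm moves only by the shell command python3 -m inch 'ROWS' [FORCE]. ROWS is JSON, one flat list of numbers, 5 for each row, row after row: the shift along the world's x, y, z in mm, then the turn about the world's z in degrees, then the opening in per cent of the stroke, from 0 (shut) to 100 (fully open). In form: [dx, dy, dz, yaw, hand, dx, dy, dz, yaw, hand, ...]. A call has 1 to 10 rows; each row is the pose to reach, as a shift and turn from the pose commanded when the call began; what a row does not reach only later rows make up. A row lasts 1/12 s, in which the tool goes at most 41.7 mm and 7.16 degrees, less where a joint would pass 70% of its speed; a pose out of reach is approached as far as the arm can. A call with a gripper value outside its range is refused whole. The fingers move at their own pace and stop on an object; FORCE is the grip in N (left out, the last holds). Time passes only in rows, so rows that repeat a pose let the fingers close. It gives the time, the measured TCP pose, the force, the opening and the grip force at its end, in the units of the state.
- robot.read_state(): the state, without advancing time (a new reading comes with each control period).
- read_camera(name): name is "scene" or "side" or "wrist"; returns a dict with "image" (480x640x3 uint8, blue, green, red), "K" (3x3 intrinsics, pixels), "extrinsics" (4x4, takes a point from world to camera coordinates); the wrist camera has in their place "mount" (4x4, takes a point from camera to tool coordinates, whose origin is the TCP and whose axes are the flange's). Camera axes: x right, y down, z forward; pixel columns grow to the right and rows downward; lengths in m; the calibration is good to about 2 mm. A picture is of the moment at which its call begins: read the wrist's pose just before it. There is no depth.
- job.close_job(): hands the job in; it is judged then, once.
The state is a dict: "t": time; "q": joint angles; "dq": joint speeds; "joint_torque": joint torques, N m; "tool_pos": TCP position; "orientation": TCP orientation; "force": force on the tool from outside, world axes, zero at the start; "wrist_torque": the same for the moment, N m; "opening": finger opening in m; "gripper_force": force on a finger pad.
Only numpy, scipy, OpenCV 4.12 (cv2) and the standard library are available. Lean on these libraries where they do the work, as an engineer would, in place of code of your own. Each camera call takes 0.05 s, during which the arm holds its last target. There are 200 camera calls.

## Working session

There is one attempt and no reset: what is moved stays moved. The work goes in short steps, Python scripts to look and compute and a shell command to move; the robot and the scene stay as the last step left them, time stands still between calls to the robot, and variables do not carry over. Pictures are saved under pics/ and viewed, at most 12 in all, crops included, and the job is handed in when it is done.

```bash
ls; mkdir -p pics
cat > h.py <<'E'
import numpy as np, cv2
from scipy.spatial.transform import Rotation as R
from plant import robot, read_camera, job
def cam(name):
    s=robot.read_state(); c=read_camera(name)
    if name=="wrist":
        T=np.eye(4); T[:3,:3]=R.from_rotvec(s["orientation"]).as_matrix(); T[:3,3]=s["tool_pos"]
        c["c2w"]=T@c["mount"]
    else: c["c2w"]=np.linalg.inv(c["extrinsics"])
    return c
def ray(c,uv):
    d=c["c2w"][:3,:3]@np.linalg.solve(c["K"],[uv[0],uv[1],1.]); return c["c2w"][:3,3],d
def onz(c,uv,z):
    o,d=ray(c,uv); return o+d*(z-o[2])/d[2]
def tri(c1,u1,c2,u2):
    o1,d1=ray(c1,u1);o2,d2=ray(c2,u2)
    k=np.linalg.lstsq(np.c_[d1,-d2],o2-o1,rcond=None)[0]
    a,b=o1+k[0]*d1,o2+k[1]*d2; return (a+b)/2,np.linalg.norm(a-b)*1000
def proj(c,p):
    q=c["K"]@(np.linalg.inv(c["c2w"])@np.r_[p,1])[:3]; return q[:2]/q[2]
E
python3 - <<'E'
from h import *
for n in("scene","side","wrist"):
    c=cam(n); cv2.imwrite(f"pics/{n}0.png",c["image"]); print(n,c["K"][0],c["c2w"].round(3).tolist())
s=robot.read_state(); print(s, robot.grip_point_offset)
E
```

```text
pics
scene [539.19266653   0.         317.87013428] [[0.563, 0.577, -0.591, 1.297], [0.826, -0.385, 0.411, -0.469], [0.009, -0.72, -0.694, 1.009], [0.0, 0.0, 0.0, 1.0]]
side [492.66126949   0.         321.67121525] [[0.87, -0.326, 0.369, 0.038], [-0.492, -0.587, 0.642, -0.831], [0.008, -0.741, -0.671, 1.026], [0.0, 0.0, 0.0, 1.0]]
wrist [359.79821232   0.         319.42965645] [[0.277, 0.921, 0.272, 0.09], [0.961, -0.265, -0.081, 0.598], [-0.003, 0.284, -0.959, 0.384], [0.0, 0.0, 0.0, 1.0]]
{'t': 0.15, 'q': array([ 1.20561512e+00,  1.31003416e-01,  1.48901157e+00,  1.34125852e-05,
        1.52297171e+00, -8.53740229e-02]), 'dq': array([ 0.00054842, -0.00077568, -0.00371398,  0.00134483,  0.00026187,
        0.00130179]), 'joint_torque': array([ 1.33246187e-03, -5.60472357e+01, -4.92335844e+01,  7.69313425e-02,
        3.03740124e-02, -1.72105711e-04]), 'tool_pos': array([0.16550985, 0.57628212, 0.21782865]), 'orientation': array([-4.38043371e-01, -3.11057541e+00,  2.12950115e-03]), 'force': array([0.67737533, 0.5977722 , 0.45131452]), 'wrist_torque': array([-0.02823533,  0.00611148, -0.01905531]), 'gripper_force': 0.0, 'opening': 0.09299079821892718} 0.0188
```

View pics/scene0.png

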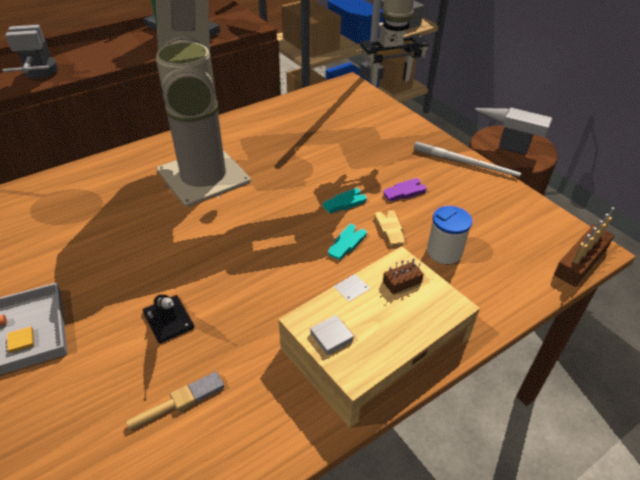

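View pics/side0.png

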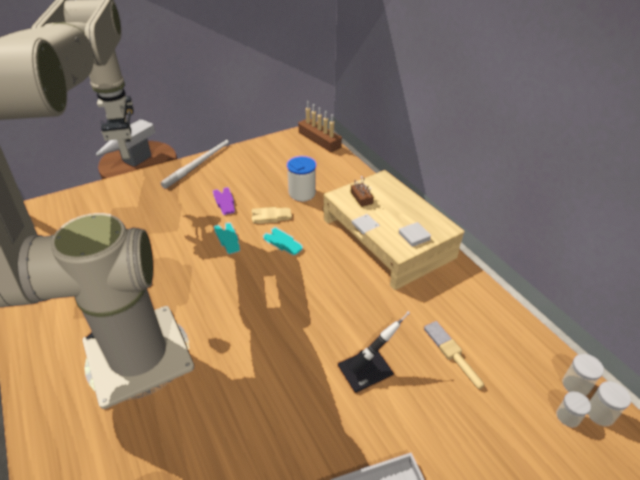

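Candidates for the pin, scene/side pixels: wooden (390,228)/(271,215) matches the description. Turquoise (345,200)/(227,237), turquoise (348,240)/(284,241) and purple (405,190)/(224,201) are look-alikes. I'll check the wooden one, the bench and the handpiece in one close crop.

Run:
```python
from h import *
a=cv2.imread("pics/scene0.png");b=cv2.imread("pics/side0.png")
r=lambda i,x,y,w,h:cv2.resize(i[y:y+h,x:x+w],(400,300),interpolation=cv2.INTER_CUBIC)
m=np.vstack([np.hstack([r(a,280,190,200,150),r(b,230,130,200,150)]),np.hstack([r(a,270,270,200,150),r(b,320,290,100,75+0)])])
m[0:300]=np.hstack([r(a,280,190,200,150),r(b,240,170,240,180)])
cv2.imwrite("pics/crop1.png",m)
for n,i in(("scene",a),("side",b)):
    h=cv2.cvtColor(i,cv2.COLOR_BGR2HSV)
    k=cv2.inRange(h,(15,50,150),(35,160,255))
    _,l,st,ce=cv2.connectedComponentsWithStats(k)
    for j in range(1,len(st)):
        if st[j][4]>150: print(n,st[j],ce[j])
print(a[228,390],a[300,250],b[215,271])
```

```text
scene [205 150  46  47 647] [229.48377125 175.65996909]
scene [157 160  22  15 171] [169.95906433 166.66081871]
scene [375 210  30  34 629] [390.82829889 225.87122417]
scene [  278   246   202   155 12879] [380.39793462 322.73623729]
scene [126 385  69  42 726] [165.00275482 404.184573  ]
side [   24   128   616   352 86923] [358.25015243 311.41502249]
side [    0   297   183   183 18381] [ 57.52282248 400.77182961]
side [619 402  21  20 209] [631.6937799  411.75119617]
side [204 416  31  64 255] [219.88235294 449.78431373]
side [182 423  21  57 164] [192.09756098 453.01219512]
[125 209 243] [ 69 134 207] [152 210 240]
```

View pics/crop1.png

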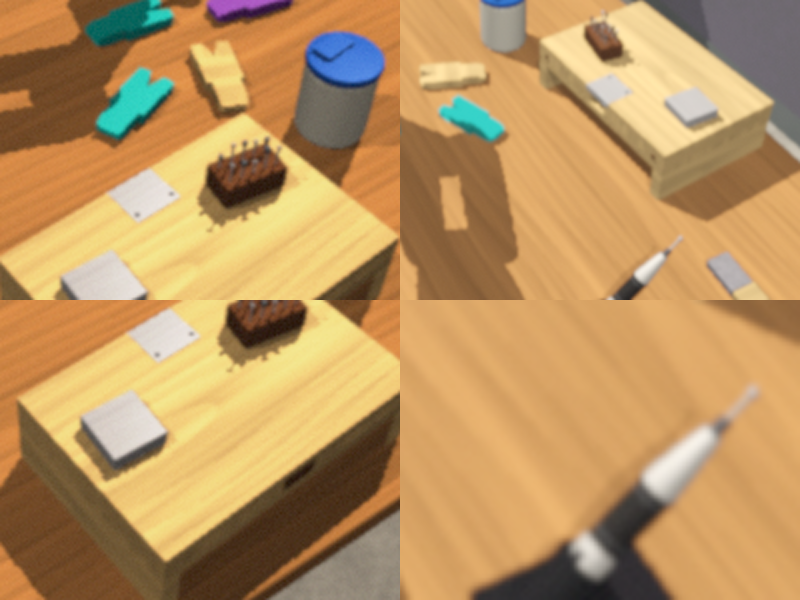

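Run:
```python
from h import *
a=cam("scene");b=cam("side")
S={"FL":((401.5,248),(324.6,194.6)),"FR":((280.5,321),(392.4,267)),"BR":((351.5,399),(463,231)),"BL":((478.5,309),(384,170))}
P={}
for k,(u,v) in S.items():
    p,e=tri(a,u,b,v);P[k]=onz(a,u,.105);print(k,p.round(4),round(e,1),P[k].round(4),onz(b,v,.105).round(4))
i=a["image"];h=cv2.cvtColor(i,cv2.COLOR_BGR2HSV);k=cv2.inRange(h,(10,50,150),(35,170,255));k[:, :370]=0;k[:,410:]=0;k[:205]=0;k[250:]=0
c=max(cv2.findContours(k,0,1)[0],key=cv2.contourArea);W=np.array([onz(a,p,.018)[:2] for p in c[:,0].astype(float)])
r=cv2.minAreaRect((W*1000).astype(np.float32));print("pin rect",r,cv2.boxPoints(r))
h=[(165,300),(368,354)]
print("tips wood", onz(a,(382.5,215),.018),onz(a,(396,212.5),.018),onz(a,(399,242.5),.018))
# handpiece: bur tip in side at height guesses
for z in(.15,.16,.17): print(z,onz(b,(408.8,312),z).round(3),onz(b,(368,354),z-.1).round(3),proj(a,onz(b,(408.8,312),z)).round(0))
q=i[280:350,130:210];cv2.imwrite("pics/hp.png",cv2.resize(q,(800,600),interpolation=3)) if 0 else None
```

```text
FL [0.6539 0.2234 0.1007] 0.6 [0.6571 0.2198 0.105 ] [0.6511 0.219  0.105 ]
FR [ 0.666  -0.1238  0.0827] 3.8 [ 0.6823 -0.134   0.105 ] [ 0.6513 -0.1383  0.105 ]
BR [ 0.9101 -0.1191  0.1053] 0.2 [ 0.91   -0.1191  0.105 ] [ 0.9104 -0.1188  0.105 ]
BL [0.8894 0.2395 0.103 ] 4.4 [0.8913 0.2353 0.105 ] [0.8884 0.2405 0.105 ]
pin rect ((508.59478759765625, 316.7930908203125), (107.41206359863281, 186.4419708251953), 48.77149963378906) [[403.0888  337.84003]
 [543.3094  214.9629 ]
 [614.10077 295.74615]
 [473.8802  418.6233 ]]
tips wood [0.46559857 0.32801687 0.018     ] [0.47836598 0.36642141 0.018     ] [0.5759171  0.29421541 0.018     ]
0.15 [ 0.57  -0.307  0.15 ] [ 0.471 -0.302  0.05 ] [178. 309.]
0.16 [ 0.564 -0.313  0.16 ] [ 0.466 -0.308  0.06 ] [173. 305.]
0.17 [ 0.558 -0.319  0.17 ] [ 0.462 -0.313  0.07 ] [168. 301.]
```

View pics/wrist0.png

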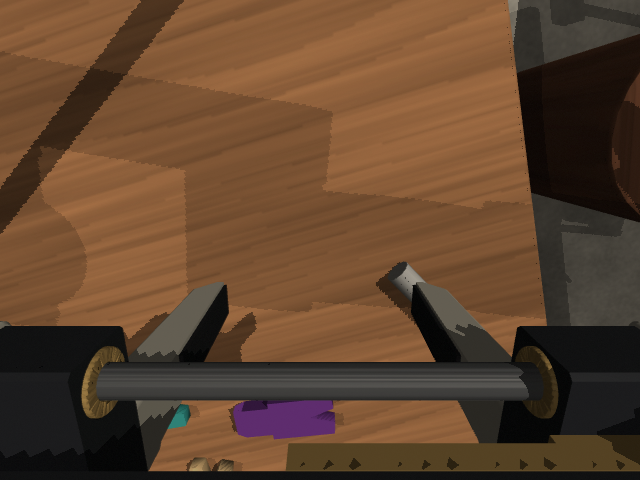

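Run:
```python
from h import *
a=cam("scene");b=cam("side");w=cam("wrist");s=robot.read_state()
print("off",(onz(w,(320,150),.018)-s["tool_pos"]).round(3),(onz(w,(320,30),.018)-s["tool_pos"]).round(3))
# tub lid
for c in(a,b):
    h=cv2.cvtColor(c["image"],cv2.COLOR_BGR2HSV);k=cv2.inRange(h,(105,150,80),(125,255,255));_,l,st,ce=cv2.connectedComponentsWithStats(k)
    for j in range(1,len(st)):
        if st[j][4]>100: print("blue",ce[j],onz(c,ce[j],.122).round(3))
    k=cv2.inRange(h,(80,120,60),(95,255,255));_,l,st,ce=cv2.connectedComponentsWithStats(k)
    for j in range(1,len(st)):
        if st[j][4]>50: print("teal",ce[j],onz(c,ce[j],.012).round(3))
h=cv2.cvtColor(a["image"],cv2.COLOR_BGR2HSV);k=cv2.inRange(h,(15,50,150),(35,160,255));k[:, :370]=0;k[:,410:]=0;k[:205]=0;k[248:]=0
c=max(cv2.findContours(k,0,1)[0],key=cv2.contourArea);W=np.array([onz(a,p,.018)[:2] for p in c[:,0].astype(float)])
r=cv2.minAreaRect((W*1000).astype(np.float32));print("pin rect",r)
print(R.from_rotvec(s["orientation"]).as_matrix().round(3))
```

```text
off [-0.062  0.017 -0.201] [-0.163  0.046 -0.201]
blue [353.84418146   6.50098619] [-0.583  1.012  0.122]
blue [339.04854369  67.40776699] [-0.155  0.623  0.122]
blue [451.88917526 219.61984536] [0.662 0.377 0.122]
teal [344.55594406 200.63811189] [0.35  0.281 0.012]
teal [346.03863988 241.67542504] [0.491 0.183 0.012]
blue [301.18895349 165.22383721] [0.651 0.374 0.122]
teal [227.74009901 238.01237624] [0.345 0.278 0.012]
teal [282.98043478 241.27391304] [0.486 0.183 0.012]
pin rect ((515.1499633789062, 317.3232421875), (60.119300842285156, 138.10101318359375), 68.41715240478516)
[[-0.961  0.276 -0.   ]
 [ 0.276  0.961 -0.   ]
 [-0.    -0.    -1.   ]]
```

```bash
python3 -m inch '[440,-290,20,0,100,440,-290,20,0,100,440,-290,20,0,100,440,-290,20,0,100,440,-290,20,0,100,440,-290,20,0,100,440,-290,20,0,100,440,-290,20,0,100,440,-290,20,0,100,440,-290,20,0,100]'; python3 -m inch '[0,0,0,0,100]'
```

```text
t: 1.23
tool_pos: [0.5149, 0.3461, 0.2347]
orientation: [0.438, 3.111, 0.0]
force: [0.7, -0.0, 0.1]
opening: 0.0929
gripper_force: 0.0
t: 1.32
tool_pos: [0.5189, 0.3424, 0.2345]
orientation: [0.447, 3.107, -0.002]
force: [0.2, 0.4, -0.1]
opening: 0.0931
gripper_force: 0.0
```

```bash
python3 -m inch '[90,-50,0,0,100,90,-50,0,0,100,90,-50,0,0,100,90,-50,0,0,100,90,-50,0,0,100]'
python3 - <<'E'
from h import *
w=cam("wrist");cv2.imwrite("pics/w1.png",w["image"]);np.savez("w1.npz",K=w["K"],c2w=w["c2w"])
h=cv2.cvtColor(w["image"],cv2.COLOR_BGR2HSV);k=cv2.inRange(h,(12,40,130),(35,175,255));_,l,st,ce=cv2.connectedComponentsWithStats(k)
for j in range(1,len(st)):
    if st[j][4]>1000: print(st[j],ce[j],onz(w,ce[j],.018))
E
```

```text
t: 1.73
tool_pos: [0.6038, 0.2967, 0.2338]
orientation: [-0.441, -3.109, 0.0]
force: [-0.1, -0.2, 0.2]
opening: 0.0931
gripper_force: 0.0
[     0      0    526    330 106156] [208.10753043 143.51641923] [0.50399349 0.20575183 0.018     ]
[ 566  147   74   83 2401] [621.95210329 186.89212828] [0.66755972 0.61036509 0.018     ]
[ 426  168  124   50 2639] [501.48427435 193.79992421] [0.6394225  0.48702291 0.018     ]
[ 468  268  160   88 5502] [534.99036714 307.13249727] [0.78329385 0.50585093 0.018     ]
[ 353  297   80   65 3145] [390.31065183 336.36693164] [0.7740406  0.33475447 0.018     ]
[ 215  303   52   39 1023] [242.79765396 320.96871945] [0.70535974 0.17156255 0.018     ]
[ 149  401  171   70 5352] [250.18030643 443.36846039] [0.87917706 0.11990218 0.018     ]
[ 340  401  129   42 2374] [416.36857624 422.87657961] [0.90760703 0.33864662 0.018     ]
```

View pics/w1.png

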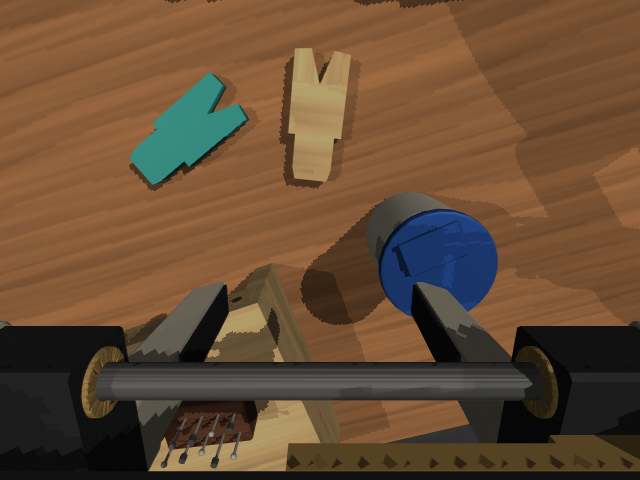

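The wooden pin is at (318,115), with its notch up, the tang end at (311,181) and the shoulders at (289,133) and (342,139). The teal look-alike is at (188,130) and the tub at (438,262).

Run:
```python
from h import *
z=np.load("w1.npz");c=dict(K=z["K"],c2w=z["c2w"])
P=[onz(c,u,.018)[:2]*1000 for u in((294,48),(351,54),(289,133),(342,139),(295,180.5),(328,182.5))]
for p in P: print(p.round(1))
n=(P[0]+P[1])/2;s=(P[2]+P[3])/2;t=(P[4]+P[5])/2
for d in (t-n,s-n,t-s): print(np.linalg.norm(d).round(1),np.degrees(np.arctan2(d[1],d[0])).round(1))
print("widths",np.linalg.norm(P[0]-P[1]),np.linalg.norm(P[2]-P[3]))
print("origin",(n+s)/2, robot.read_state()["tool_pos"])
```

```text
[444.5 316.6]
[464.7 367.5]
[517.3 288.5]
[538.  338.7]
[564.8 280.1]
[576.5 312.9]
124.6 -21.4
78.4 -21.3
46.3 -21.7
widths 54.814628069114136 54.2912548646685
origin [491.09229638 327.81836933] [0.60297528 0.29763126 0.23405595]
```

```bash
python3 -m inch '[-112,30,-60,-5.3,76,-112,30,-60,-5.3,76,-112,30,-60,-5.3,76,-112,30,-60,-5.3,76,-112,30,-60,-5.3,76,-112,30,-60,-5.3,76]'
```

```text
t: 2.28
tool_pos: [0.4909, 0.3286, 0.1755]
orientation: [0.578, 3.087, 0.001]
force: [0.6, 0.0, -0.1]
opening: 0.0707
gripper_force: 0.0
```

```bash
python3 -m inch '[0,0,-100,0,76,0,0,-120,0,76,0,0,-150,0,76,0,0,-162,0,76,0,0,-172,0,76,0,0,-172,0,76,0,0,-172,0,76,0,0,-172,0,76]'; python3 -m inch '[0,0,0,0,30,0,0,0,0,30,0,0,0,0,30,0,0,0,0,30,0,0,0,0,30,0,0,0,0,30,0,0,0,0,30]' 35
```

```text
t: 2.95
tool_pos: [0.4938, 0.3284, 0.0047]
orientation: [0.582, 3.084, 0.004]
force: [-0.3, 0.7, 0.1]
opening: 0.0706
gripper_force: 0.0
t: 3.53
tool_pos: [0.4919, 0.3278, 0.0032]
orientation: [0.581, 3.086, 0.001]
force: [0.2, -1.1, 6.8]
opening: 0.0537
gripper_force: 34.9
```

```bash
python3 -m inch '[0,0,40,0,30,0,0,80,0,30,20,-20,120,0,30,50,-50,150,10,30,80,-80,190,20,30,110,-110,230,25,30,140,-140,260,25,30,160,-180,267,25,30,180,-220,267,25,30,200,-250,267,25,30]';python3 -m inch '[53,-58,0,0,30,53,-58,0,0,30,53,-58,0,0,30,53,-58,0,0,30]'
python3 - <<'E'
from h import *
w=cam("wrist");cv2.imwrite("pics/w2.png",w["image"]);np.savez("w2.npz",K=w["K"],c2w=w["c2w"])
E
```

```text
t: 4.37
tool_pos: [0.6643, 0.1207, 0.2626]
orientation: [-0.102, 3.138, 0.001]
force: [0.9, 1.4, -1.9]
opening: 0.054
gripper_force: 34.9
t: 4.7
tool_pos: [0.7164, 0.0614, 0.2579]
orientation: [0.095, -3.136, -0.0]
force: [-0.2, 0.7, -0.7]
opening: 0.0535
gripper_force: 34.9
```

View pics/w2.png

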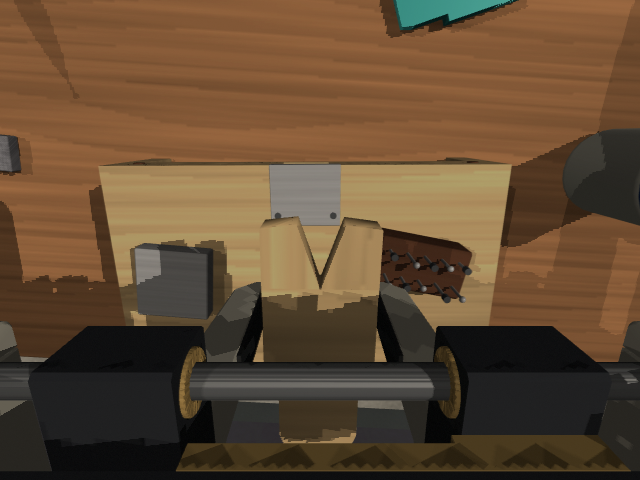

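The bench front edge runs from (100,166) to (511,164), with the anvil's front corners at (270,164) and (340,164). The held pin has its notch tips at (263,225) and (382,226).

Run:
```python
from h import *
z=np.load("w2.npz");c=dict(K=z["K"],c2w=z["c2w"]);s=robot.read_state()
print(s["tool_pos"],s["orientation"], c["c2w"][:3,3])
P=[onz(c,u,.105)[:2]*1000 for u in((100,166),(511,164),(270,164.5),(340,164.5),(273,221),(337,226))]
for p in P: print(p.round(1))
d=P[1]-P[0];print("width",np.linalg.norm(d),"yaw",np.degrees(np.arctan2(-d[0],d[1])),"mid",(P[0]+P[1])/2,"anvil",(P[2]+P[3])/2,np.linalg.norm(P[3]-P[2]))
zt=s["tool_pos"][2]-.0032+.018
Q=[onz(c,u,zt)[:2]*1000 for u in((262,226),(382,228),(269,218.5),(298,216),(345,218),(377,222))]
for q in Q: print(q.round(1))
d=Q[1]-Q[0];print("pin notch end",(Q[0]+Q[1])/2,np.linalg.norm(d),"yaw",np.degrees(np.arctan2(-d[0],d[1])))
```

```text
[0.71583707 0.06309848 0.25881204] [ 9.82367779e-02 -3.13712440e+00 -7.70588539e-04] [0.63801439 0.05595969 0.42431881]
[ 674.3 -133.7]
[651.1 223.4]
[664.1  14.2]
[660.4  75. ]
[714.4  18. ]
[715.5  76.5]
width 357.83101169207595 yaw 3.720208980542988 mid [662.6896147   44.86543404] anvil [662.27617064  44.61449322] 60.917321107665614
[676.5  33.4]
[674.3  85.1]
[673.1  36.3]
[671.2  48.7]
[670.9  68.8]
[671.8  82.7]
pin notch end [675.42522468  59.23385275] 51.76642720237137 yaw 2.4705261075982796
```

```bash
python3 -m inch '[-40,-7,0,0,30,-80,-14,0,0,30,-120,-20,0,0,30,-153,-25,0,0,30,-153,-25,-40,0.2,30,-153,-25,-80,0.2,30,-153,-25,-120,0.2,30,-153,-25,-160,0.2,30,-153,-25,-182,0.2,30,-153,-25,-182,0.2,30]';python3 -m inch '[0,0,0,0,30,0,0,0,0,30]'
```

```text
t: 5.58
tool_pos: [0.5574, 0.0404, 0.0723]
orientation: [0.109, -3.129, -0.001]
force: [-0.5, 0.2, -1.9]
opening: 0.0533
gripper_force: 34.9
t: 5.75
tool_pos: [0.5644, 0.0396, 0.0811]
orientation: [-0.108, 3.137, -0.0]
force: [0.8, -0.2, -1.0]
opening: 0.0537
gripper_force: 34.9
```

```bash
python3 -m inch '[0,-1.2,-4.4,-0.2,30,0,-1.2,-4.4,-0.2,30,0,-1.2,-4.4,-0.2,30,0,-1.2,-4.4,-0.2,30]'
python3 - <<'E'
from h import *
s=robot.read_state();print(s["tool_pos"],s["orientation"],s["force"])
E
```

```text
t: 6.08
tool_pos: [0.5639, 0.0375, 0.0753]
orientation: [-0.1, 3.138, -0.0]
force: [-0.4, -0.0, -1.6]
opening: 0.0536
gripper_force: 34.9
[0.56385972 0.03750517 0.07531981] [-1.00293046e-01  3.13844114e+00 -1.05581731e-04] [-0.35719695 -0.01803073 -1.56354743]
```

```bash
python3 -m inch '[5,1,1.4,0,30,10,1.4,1.4,0,30,15,1.8,1.4,0,30,20,2.1,1.4,0,30,25,2.4,1.4,0,30,30,2.7,1.4,0,30,35,3,1.4,0,30,35,3,1.4,0,30]'
```

```text
t: 6.75
tool_pos: [0.5992, 0.0406, 0.0757]
orientation: [-0.101, 3.139, -0.0]
force: [-0.1, -0.0, -0.3]
opening: 0.0535
gripper_force: 34.9
```

No contact force with the tip about 21 mm in, so I'll continue.

```bash
python3 -m inch '[4,0.3,0,0,30,8,0.5,0,0,30,12,0.8,0,0,30,16,1,0,0,30,19,1.2,0,0,30,21,1.4,0,0,30,21,1.4,0,0,30]';python3 -m inch '[1,0.1,0,0,30,2,0.1,0,0,30,3,0.2,0,0,30,4,0.3,0,0,30,4,0.3,0,0,30]'
```

```text
t: 7.33
tool_pos: [0.6197, 0.042, 0.0757]
orientation: [-0.101, 3.14, 0.0]
force: [0.3, 0.0, -0.2]
opening: 0.0539
gripper_force: 34.9
t: 7.75
tool_pos: [0.6234, 0.0423, 0.0757]
orientation: [-0.101, 3.14, 0.0]
force: [-0.6, 0.2, -1.2]
opening: 0.0537
gripper_force: 34.9
```

```bash
python3 -m inch '[1,0.1,0,0,30,2,0.1,0,0,30,3,0.2,0,0,30,3,0.2,0,0,30]';python3 -m inch '[1,0.1,0,0,30,2,0.1,0,0,30,2,0.1,0,0,30]'
```

```text
t: 8.08
tool_pos: [0.6244, 0.0422, 0.0755]
orientation: [0.101, -3.136, 0.001]
force: [-10.4, -2.4, 5.9]
opening: 0.0537
gripper_force: 34.9
t: 8.33
tool_pos: [0.625, 0.0419, 0.0751]
orientation: [0.101, -3.133, 0.001]
force: [-16.1, -2.3, 10.1]
opening: 0.0538
gripper_force: 35.0
```

```bash
python3 -m inch '[1,0.1,0,0,66,1,0.1,0,0,70,1,0.1,0,0,74,1,0.1,0,0,74,1,0.1,0,0,74]' 10; python3 -m inch '[-3,0,40,0,74,-3,0,80,0,74,-3,0,120,0,74,20,0,160,0,74,60,5,160,0,80,100,10,160,0,80,100,10,160,0,80]'
python3 - <<'E'
from h import *
w=cam("wrist");np.savez("w3.npz",K=w["K"],c2w=w["c2w"])
b=cam("side")["image"]
m=np.hstack([w["image"][60:360,120:520],cv2.resize(b[170:290,290:450],(400,300),interpolation=3)]);cv2.imwrite("pics/w3.png",m)
print(robot.read_state()["tool_pos"])
E
```

```text
t: 8.75
tool_pos: [0.6294, 0.0427, 0.0758]
orientation: [-0.101, 3.14, -0.0]
force: [0.9, 0.6, -0.5]
opening: 0.0688
gripper_force: 0.0
t: 9.33
tool_pos: [0.7342, 0.0532, 0.2295]
orientation: [0.101, -3.136, -0.001]
force: [-0.0, -0.3, -3.6]
opening: 0.0743
gripper_force: 0.0
[0.72952479 0.05282698 0.23138024]
```

View pics/w3.png

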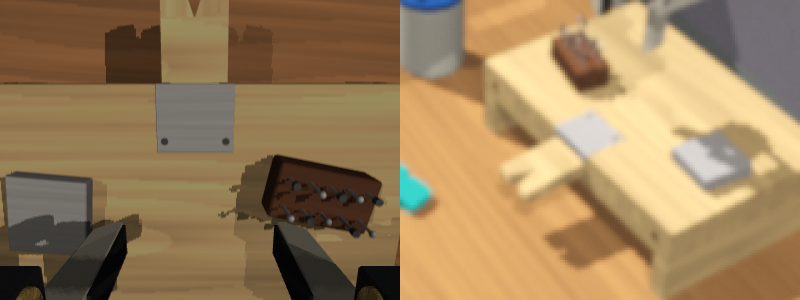

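Run:
```python
from h import *
w=cam("wrist");i=w["image"]
h=cv2.cvtColor(i,cv2.COLOR_BGR2HSV)
for x in(288,293,337,342): print(x,[tuple(int(v) for v in i[y,x]) for y in range(34,60,2)])
m=np.array([662.5,44.7])/1e3;u=np.array([np.cos(.0646),np.sin(.0646)])
for x in (288,340):
  for y in range(36,60,4):
    p=onz(w,(x,y),.0855)[:2]; print(x,y,((p-m)@u*1000).round(1))
print(((onz(w,(320,143),.105)[:2]-m)@u*1000), [tuple(int(v) for v in i[y,315]) for y in range(134,150,1)])
```

```text
288 [(47, 76, 113), (48, 79, 117), (49, 81, 121), (50, 82, 123), (51, 83, 123), (50, 82, 122), (92, 139, 153), (92, 140, 154), (92, 140, 153), (92, 140, 154), (92, 140, 154), (92, 140, 154), (93, 141, 154)]
293 [(47, 77, 115), (48, 78, 117), (49, 80, 120), (50, 82, 123), (50, 82, 123), (71, 110, 139), (89, 135, 153), (89, 135, 153), (90, 135, 154), (90, 136, 154), (89, 135, 153), (89, 135, 153), (89, 135, 153)]
337 [(49, 78, 118), (47, 78, 116), (47, 77, 114), (49, 80, 119), (50, 82, 122), (59, 94, 132), (83, 126, 152), (83, 124, 152), (83, 124, 152), (83, 124, 152), (83, 124, 152), (83, 125, 152), (82, 123, 152)]
342 [(47, 78, 117), (48, 78, 116), (46, 76, 113), (48, 79, 118), (49, 81, 121), (50, 83, 124), (77, 116, 143), (77, 116, 144), (77, 115, 143), (82, 123, 152), (84, 126, 153), (83, 125, 152), (84, 126, 153)]
288 36 -86.1
288 40 -83.3
288 44 -80.5
288 48 -77.7
288 52 -74.9
288 56 -72.0
340 36 -86.0
340 40 -83.2
340 44 -80.4
340 48 -77.6
340 52 -74.8
340 56 -72.0
-6.300695793498079 [(79, 119, 148), (80, 121, 149), (82, 123, 150), (83, 125, 153), (82, 124, 153), (83, 126, 152), (84, 127, 153), (85, 129, 153), (85, 130, 153), (86, 131, 153), (87, 132, 153), (88, 132, 153), (88, 133, 153), (90, 135, 154), (91, 137, 154), (91, 138, 153)]
```

```bash
python3 -m inch '[-40,-4,0,0,30,-80,-8,0,0,0,-120,-11,0,0,0,-160,-14,0,0,0,-175,-15,0,0,0,-175,-15,-40,0,0,-175,-15,-80,0,0,-175,-15,-120,0,0,-175,-15,-160,0,0,-175,-15,-170,0,0]' 20;python3 -m inch '[0,0,0,0,0,0,0,0,0,0,0,0,0,0,0]'
```

```text
t: 10.32
tool_pos: [0.5487, 0.0377, 0.0605]
orientation: [0.1, -3.133, -0.001]
force: [-1.8, 0.6, -1.2]
opening: 0.0125
gripper_force: 0.0
t: 10.57
tool_pos: [0.5564, 0.0376, 0.0695]
orientation: [-0.1, 3.134, -0.001]
force: [0.2, 0.1, 0.2]
opening: 0.0006
gripper_force: 0.0
```

```bash
python3 -m inch '[4,0.3,-4,0,0,8,0.5,-4,0,0,12,0.8,-4,0,0,15,1,-4,0,0,17,1.1,-4,0,0,17,1.1,-4,0,0]';python3 -m inch '[1,0.1,0,0,0,2,0.1,0,0,0,3,0.2,0,0,0,3,0.2,0,0,0]'
```

```text
t: 11.07
tool_pos: [0.5718, 0.0388, 0.0618]
orientation: [-0.101, 3.14, -0.0]
force: [-0.3, -0.2, 0.1]
opening: 0.0004
gripper_force: 0.0
t: 11.4
tool_pos: [0.5729, 0.0389, 0.0611]
orientation: [0.101, -3.137, -0.0]
force: [-5.3, -0.1, 1.4]
opening: 0.0005
gripper_force: 2.7
```

```bash
python3 -m inch '[1,0.1,0,0,0,2,0.1,0,0,0,2,0.1,0,0,0]';python3 -m inch '[1,0.1,0,0,0,2,0.1,0,0,0,2,0.1,0,0,0]'
```

```text
t: 11.65
tool_pos: [0.5731, 0.0389, 0.0607]
orientation: [0.101, -3.133, 0.0]
force: [-12.9, -1.4, 5.5]
opening: 0.0009
gripper_force: 6.8
t: 11.9
tool_pos: [0.5732, 0.039, 0.0602]
orientation: [0.1, -3.129, 0.0]
force: [-22.2, -1.7, 12.0]
opening: 0.0004
gripper_force: 11.3
```

```bash
python3 -m inch '[-6,-0.3,0,0,0,-25,-1,0,0,0,-25,-1,40,0,50,-25,-1,80,0,90,-25,-1,120,0,90,-25,-20,160,0,90,-20,-60,200,0,90,-10,-100,210,0,90,0,-140,210,0,90,10,-180,210,0,90]';python3 -m inch '[12,-40,0,-3.7,90,24,-80,0,-3.7,90,30,-120,0,-3.7,90,30,-160,0,-3.7,90,30,-170,0,-3.7,90,30,-170,0,-3.7,90,30,-170,0,-3.7,90]'
python3 - <<'E'
from h import *
w=cam("wrist");np.savez("w4.npz",K=w["K"],c2w=w["c2w"]);cv2.imwrite("pics/w4.png",w["image"]);print(robot.read_state()["tool_pos"])
E
```

```text
t: 12.73
tool_pos: [0.5861, -0.1285, 0.2746]
orientation: [-0.102, 3.135, -0.003]
force: [0.9, 1.0, 0.6]
opening: 0.049
gripper_force: 0.0
t: 13.32
tool_pos: [0.6145, -0.2969, 0.2708]
orientation: [-0.003, -3.141, -0.001]
force: [0.1, 1.0, 0.1]
opening: 0.0836
gripper_force: 0.0
[ 0.61481669 -0.2958818   0.27117712]
```

View pics/w4.png

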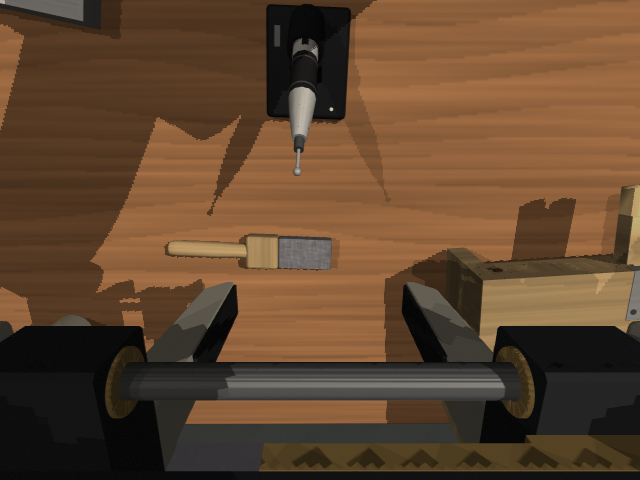

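Run:
```python
from h import *
z=np.load("w4.npz");w=dict(K=z["K"],c2w=z["c2w"]);b=cam("side")
i=b["image"];T,e=tri(w,(297,173),b,(408.8,312));B,e2=tri(w,(302.5,90),b,(386,335))
print("tip",T.round(4),e,"bound",B.round(4),e2,np.linalg.norm(T-B))
# stand foot top z=.014 corners
F=[onz(w,u,.014)[:2] for u in((267,117),(346,118.5),(351,9),(268,5))]
print(np.round(F,4)); d=F[1]-F[0];print("stand yaw from front edge",np.degrees(np.arctan2(-d[0],d[1])),np.linalg.norm(d))
c=np.mean(F,0);print("centre",c)
for az in (-12,-10,-8,-6,-4,-2,0):
  for th in (42,45):
    a=np.radians(az);t=np.radians(th);u=np.array([np.cos(t)*np.cos(a),np.cos(t)*np.sin(a),np.sin(t)])
    B2=T-u*.0817; G=T-u*.0987; print(az,th,proj(w,B2).round(1),proj(b,B2).round(1),(T-u*.1417).round(4),G.round(4)) if 1 else 0
```

```text
tip [ 0.5629 -0.3146  0.1619] 0.02789382733982148 bound [ 0.5023 -0.3139  0.1175] 6.825854094921981 0.07519732413088533
[[ 0.5161 -0.3559]
 [ 0.518  -0.268 ]
 [ 0.4113 -0.2648]
 [ 0.4074 -0.3501]]
stand yaw from front edge -1.1798216028115625 0.08789001435751358
centre [ 0.46319862 -0.3097076 ]
-12 42 [314.2  96. ] [381.6 333.4] [ 0.4599 -0.2927  0.0671] [ 0.4912 -0.2994  0.0959]
-12 45 [313.6  99.9] [382.6 333.9] [ 0.4649 -0.2938  0.0618] [ 0.4947 -0.3001  0.0922]
-10 42 [311.8  95.5] [381.9 334.1] [ 0.4592 -0.2963  0.0671] [ 0.4907 -0.3019  0.0959]
-10 45 [311.3  99.5] [383.  334.6] [ 0.4643 -0.2972  0.0618] [ 0.4942 -0.3025  0.0922]
-8 42 [309.3  95.1] [382.3 334.8] [ 0.4587 -0.3     0.0671] [ 0.4903 -0.3044  0.0959]
-8 45 [309.   99.1] [383.4 335.3] [ 0.4637 -0.3007  0.0618] [ 0.4938 -0.3049  0.0922]
-6 42 [306.8  94.8] [382.8 335.5] [ 0.4582 -0.3036  0.0671] [ 0.49   -0.307   0.0959]
-6 45 [306.6  98.8] [383.8 335.9] [ 0.4633 -0.3041  0.0618] [ 0.4935 -0.3073  0.0922]
-4 42 [304.4  94.5] [383.2 336.2] [ 0.4579 -0.3073  0.0671] [ 0.4898 -0.3095  0.0959]
-4 45 [304.3  98.6] [384.2 336.6] [ 0.463  -0.3076  0.0618] [ 0.4933 -0.3098  0.0922]
-2 42 [301.9  94.4] [383.7 336.9] [ 0.4577 -0.3109  0.0671] [ 0.4896 -0.3121  0.0959]
-2 45 [302.   98.4] [384.7 337.2] [ 0.4628 -0.3111  0.0618] [ 0.4932 -0.3122  0.0922]
0 42 [299.4  94.4] [384.2 337.6] [ 0.4576 -0.3146  0.0671] [ 0.4896 -0.3146  0.0959]
0 45 [299.6  98.4] [385.2 337.9] [ 0.4627 -0.3146  0.0618] [ 0.4931 -0.3146  0.0922]
```

```bash
python3 -m inch '[-41,-5,0,-1,60,-82,-10,0,-2,60,-115,-15,0,-2,60,-124,-16,0,-2,60,-124,-16,-40,-2,60,-124,-16,-80,-2,60,-124,-16,-110,-2,60,-124,-16,-120,-2,60,-124,-16,-120,-2,60,-124,-16,-120,-2,60]'
python3 - <<'E'
from h import *
s=robot.read_state();print(s["tool_pos"],s["orientation"],s["opening"])
E
```

```text
t: 14.25
tool_pos: [0.4915, -0.3121, 0.1525]
orientation: [0.053, 3.14, -0.0]
force: [0.7, -0.4, 0.0]
opening: 0.0558
gripper_force: 0.0
[ 0.49151406 -0.3121057   0.15246251] [ 5.34566662e-02  3.14048456e+00 -4.27255343e-04] 0.05579764995345876
```

```bash
python3 -m inch '[-1,0,-20,0,60,-1,0,-40,0,60,-1,0,-55,0,60,-1,0,-67,0,60,-1,0,-67,0,60,-1,0,-67,0,60]' ; python3 -m inch '[0,0,0,0,15,0,0,0,0,15,0,0,0,0,15,0,0,0,0,15,0,0,0,0,15,0,0,0,0,15,0,0,0,0,15]' 20
```

```text
t: 14.75
tool_pos: [0.4906, -0.3131, 0.0857]
orientation: [0.055, 3.14, -0.001]
force: [-1.0, -0.2, -1.0]
opening: 0.0558
gripper_force: 0.0
t: 15.33
tool_pos: [0.4901, -0.3122, 0.0847]
orientation: [0.056, 3.141, 0.001]
force: [0.9, 4.3, 4.6]
opening: 0.0233
gripper_force: 20.0
```

```bash
python3 -m inch '[7,-0.3,7,0,15,14,-0.6,14,0,15,22,-0.8,21,0,15,29,-1.1,28,0,15,36,-1.4,35,0,15,43,-1.6,42,0,15,43,-1.6,42,0,15]'; python3 -m inch '[10,0,20,0,15,20,20,40,0,15,30,50,50,0,15,30,80,50,0,15,30,80,50,0,15]';python3 - <<'E'
from h import *
w=cam("wrist");b=cam("side")["image"]
p=[int(v) for v in proj(cam("side"),robot.read_state()["tool_pos"])];print(p)
x,y=p[0]-80,max(0,p[1]-60)
m=np.hstack([cv2.resize(w["image"],(400,300)),cv2.resize(b[y:y+120,x:x+160],(400,300),interpolation=3)]);cv2.imwrite("pics/w5.png",m)
E
```

```text
t: 15.92
tool_pos: [0.5352, -0.3152, 0.1288]
orientation: [0.055, 3.138, -0.004]
force: [0.7, -0.8, -1.0]
opening: 0.0235
gripper_force: 19.9
t: 16.33
tool_pos: [0.564, -0.23, 0.1774]
orientation: [0.05, 3.139, 0.002]
force: [-0.1, 0.5, -3.3]
opening: 0.0234
gripper_force: 19.9
[388, 284]
```

View pics/w5.png

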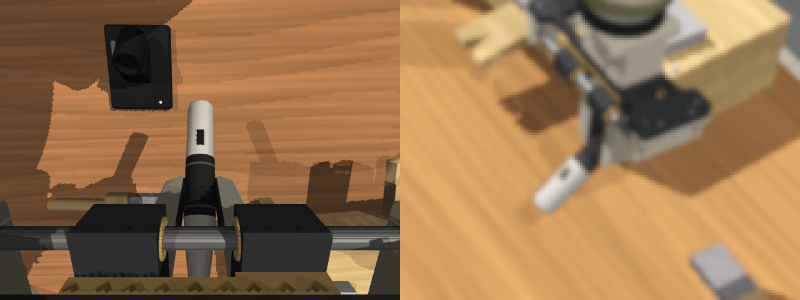

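```bash
python3 -m inch '[-30,25,0,0,15,-60,50,0,0,15,-90,75,-20,0,15,-114,80,-50,0,15,-114,80,-85,0,15,-114,80,-112,0,15,-114,80,-112,0,15,-114,80,-112,0,15]';python3 -m inch '[5,0,-8,0,15,10,0,-14,0,15,15,0,-20,0,15,20,0,-26,0,15,20,0,-26,0,15]'
```

```text
t: 17.15
tool_pos: [0.4471, -0.1546, 0.0631]
orientation: [-0.058, -3.137, -0.002]
force: [1.3, -0.1, -1.0]
opening: 0.0236
gripper_force: 19.9
t: 17.57
tool_pos: [0.4705, -0.1547, 0.0383]
orientation: [0.055, 3.139, -0.001]
force: [2.7, -0.3, 1.4]
opening: 0.0234
gripper_force: 20.0
```

```bash
python3 -m inch '[6,0,-7,0,15,12,0,-14,0,15,18,0,-21,0,15,23,0,-27,0,15,27,0,-31,0,15,30,0,-34,0,15,30,0,-34,0,15,30,0,-34,0,15]';python3 - <<'E'
from h import *
s=robot.read_state();p=s["tool_pos"];print(p,s["force"])
w=cam("wrist");c=cam("side");b=c["image"]
q=[int(v) for v in proj(c,p)];x,y=q[0]-80,max(0,q[1]-60);print(x,y)
m=np.hstack([cv2.resize(w["image"],(400,300)),cv2.resize(b[y:y+120,x:x+160],(400,300),interpolation=3)]);cv2.imwrite("pics/w6.png",m)
E
```

```text
t: 18.23
tool_pos: [0.4988, -0.1543, 0.0041]
orientation: [-0.055, -3.141, -0.0]
force: [-0.7, 0.2, -1.7]
opening: 0.0229
gripper_force: 20.0
[ 0.49883659 -0.15432055  0.00409413] [-0.73080719  0.22541883 -1.68212636]
264 258
```

View pics/w6.png

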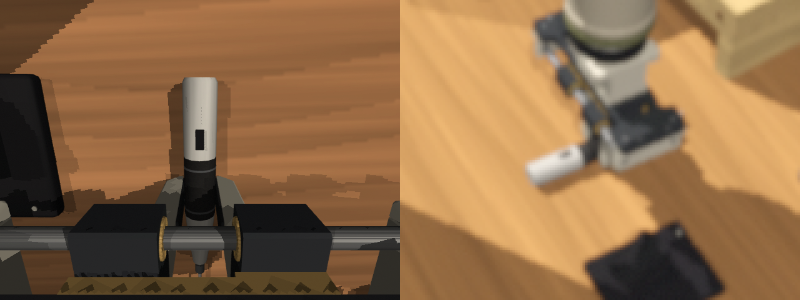

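Run:
```python
from h import *
from scipy.optimize import least_squares
w=cam("wrist");s=robot.read_state();p=s["tool_pos"];i=w["image"]
g=cv2.cvtColor(i,cv2.COLOR_BGR2GRAY).astype(int)
print([int(v) for v in g[110:136,318]],[int(v) for v in g[240:270,330]])
for y in (140,240,252): print(y,[x for x in range(260,380) if abs(g[y,x+1]-g[y,x-1])>25])
a=np.radians(-2)
def pts(t,d,up):
    u=np.array([np.cos(t)*np.cos(a),np.cos(t)*np.sin(a),np.sin(t)]);n=np.array([-np.sin(t)*np.cos(a),-np.sin(t)*np.sin(a),np.cos(t)])
    return p+[0,0,.0105+up]-u*d+n*.012
for vt,vs in((123,256),(122,256),(123,258),(124,256)):
  for up in (0,.002):
    r=least_squares(lambda z:[proj(w,pts(z[0],.085+z[1]/100,up))[1]-vt,proj(w,pts(z[0],.030+z[1]/100,up))[1]-vs],[0,0]);print(vt,vs,up,np.degrees(r.x[0]).round(1),(r.x[1]*10).round(1))
```

```text
[113, 112, 112, 110, 109, 108, 107, 106, 107, 107, 108, 108, 108, 142, 176, 176, 176, 177, 177, 177, 178, 179, 179, 179, 179, 179] [168, 168, 185, 185, 185, 184, 184, 184, 185, 186, 184, 185, 184, 184, 184, 184, 183, 67, 29, 30, 30, 30, 30, 31, 33, 31, 30, 31, 32, 33]
140 [277, 278, 346, 347]
240 [269, 270, 312, 313, 325, 326, 344, 345]
252 [270, 271, 293, 295, 296, 343, 344, 345, 346]
123 256 0 6.7 -2.2
123 256 0.002 8.8 -2.2
122 256 0 5.4 -1.8
122 256 0.002 7.7 -1.8
123 258 0 3.7 -2.1
123 258 0.002 6.2 -2.2
124 256 0 7.9 -2.5
124 256 0.002 9.9 -2.5
```

```bash
python3 -m inch '[0,0,15,0,15,-3,0,50,0,15,-3,30,85,0,15,-3,60,120,0,15,-3,100,126,0,15,-3,140,126,0,15,-3,175,126,0,15,-3,190,126,0,15,-3,198,126,0,15,-3,198,126,0,15]' 40;python3 -m inch '[0,0,0,0,15,0,0,0,0,15,0,0,0,0,15]';python3 - <<'E'
from h import *
s=robot.read_state();print(s["tool_pos"],s["orientation"],s["force"])
a=cam("scene");b=cam("side")
for n,c in(("a",a),("b",b)): np.savez(n+".npz",K=c["K"],c2w=c["c2w"])
p=s["tool_pos"]+[0,0,.01]
L=[]
for c in(a,b):
    q=proj(c,p+[.05,0,0]);x,y=int(q[0])-80,int(q[1])-90;print(x,y);L.append(cv2.resize(c["image"][y:y+160,x:x+160],(400,400),interpolation=3))
cv2.imwrite("pics/w7.png",np.hstack(L))
E
```

```text
t: 19.22
tool_pos: [0.4956, 0.045, 0.1302]
orientation: [0.052, 3.141, 0.0]
force: [1.0, -0.2, -1.8]
opening: 0.023
gripper_force: 40.0
t: 19.47
tool_pos: [0.4958, 0.0422, 0.1301]
orientation: [-0.058, -3.141, 0.001]
force: [-0.4, -0.3, -3.1]
opening: 0.023
gripper_force: 40.0
[0.49575645 0.04223725 0.1300987 ] [-5.84499052e-02 -3.14078981e+00  5.86690724e-04] [-0.37879745 -0.28777581 -3.1111853 ]
233 149
243 140
```

View pics/w7.png

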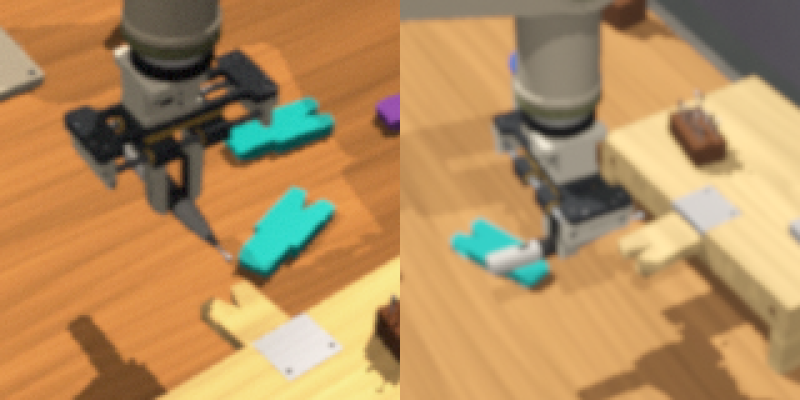

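Run:
```python
from h import *
L=lambda n:dict(np.load(n+".npz"))
a,b=L("a"),L("b");p=robot.read_state()["tool_pos"]
T,e=tri(a,(325.4,252.6),b,(339,225.3));print("tip",T.round(4),e)
aa=np.radians(-2)
for th in(-8,-4,0,4,8):
    t=np.radians(th);u=np.array([np.cos(t)*np.cos(aa),np.cos(t)*np.sin(aa),np.sin(t)]);G=p+[0,0,.0105]
    print(th,proj(a,G+u*.100).round(1),proj(b,G+u*.100).round(1),"tail",proj(b,G-u*.084).round(1))
for q in((.5956,.0404,.087),(.5825,.0555,.086),(.5845,.0240,.086)): print(proj(a,q).round(1),((proj(a,q)-[233,149])*2.5).round(),((proj(b,q)-[243,140])*2.5+[400,0]).round())
```

```text
tip [0.5948 0.0409 0.1375] 0.36415919294870447
-8 [324.7 256.1] [339.2 228.7] tail [278.6 242.1]
-4 [324.9 254.2] [339.5 226.7] tail [278.5 243.8]
0 [325.  252.1] [339.7 224.8] tail [278.5 245.5]
4 [325.  249.9] [339.7 222.9] tail [278.7 247.1]
8 [324.9 247.5] [339.6 221. ] tail [279.  248.6]
[325.1 268. ] [230. 298.] [640. 247.]
[327.1 262.4] [235. 283.] [623. 244.]
[316.6 268.3] [209. 298.] [639. 260.]
```

```bash
python3 -m inch '[0,0,-8,0,15,1,0,-16,0,15,1,0,-22,0,15,1,0,-26,0,15,1,0,-28,0,15,1,0,-28,0,15,1,0,-28,0,15,1,0,-28,0,15,1,0,-28,0,15,1,0,-28,0,15]';python3 - <<'E'
from h import *
s=robot.read_state();print(s["tool_pos"],abs(s["dq"]).max())
a=cam("scene");b=cam("side");L=[]
for c in(a,b):
    q=proj(c,s["tool_pos"]+[.08,0,0]);x,y=int(q[0])-60,int(q[1])-60;print(x,y);L.append(cv2.resize(c["image"][y:y+120,x:x+120],(400,400),interpolation=3))
cv2.imwrite("pics/w8.png",np.hstack(L))
E
```

```text
t: 20.4
tool_pos: [0.497, 0.0436, 0.1027]
orientation: [0.056, 3.14, 0.0]
force: [-0.1, -0.5, -1.6]
opening: 0.0228
gripper_force: 40.0
[0.49701051 0.04364495 0.10266183] 0.0024881824336355175
261 198
272 176
```

View pics/w8.png

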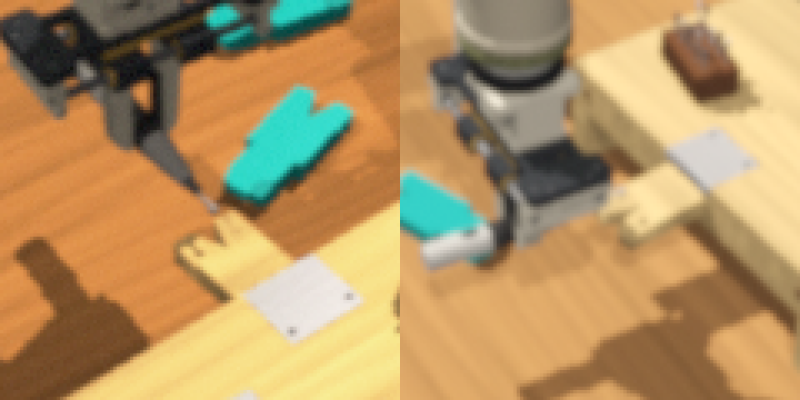

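The bur, seen at scene crop (213,208), hangs just above the notch. The handpiece is level and still, and the pin is home with its shoulders at the bench. Handing in.

```bash
python3 -c "
from plant import job
print(job.close_job())"
```

```text
the job is handed in; nothing more can be done
None
```

The job is handed in: the bench pin is pushed home in its slot and released, and the handpiece is held level and still, with its bur tip about 30 mm above the V-notch by my camera measurements; no verdict came back.

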